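Take the cap off the pot-foot grinder

ROBOT

A 6-joint arm with a two-finger parallel gripper is mounted at the origin on the work surface. World frame = base frame: x ahead of the robot, y to its left, z up, the work surface at z = 0. Lengths are in m, angles in rad, forces in N, time in s.
With the tool pointing down it reaches from about 0.275 to 0.825 m from the base axis. Payload 5.2 kg.
Tool frame: the origin (TCP) lies midway between the tips of the shut fingers; the grasp point (between the pads) lies 19 mm behind it; z points along the fingers, y is the direction in which the jaws open and shut (so a half turn about z gives the same grasp; the last joint's range is limited). The gripper opens to 93 mm and grips with 3 to 60 N. Pads are 15 mm wide; open, the fingers measure 128 mm over their backs; the gripper's body (75 mm by 188 mm) begins 65 mm behind the grasp point.
Start: joints at [-1.443, 0.259, 1.535, -0, 1.348, -0.203], TCP at [0.179, -0.52, 0.193] pointing down, gripper open.
Joint ranges: [-3.14, 3.14], [-0.91, 2.08], [0.19, 2.58], [-1.22, 4.36], [0.22, 2.71], [-3.12, 3.12]. Speed limits (rad/s): [2.57, 2.57, 3.14, 3.14, 3.14, 3.14].

INTERFACE

Orientations are given as a 3x3 rotation matrix whose columns are the frame's x, y, z axes.
In Python, from bench import bot, imaging, ticket, nets gives the robot as it stands.
- The arm moves only by the tool step_arm, never from a script. Its argument "deltas" is a list of rows, each a list of 2 entries, a list of its own where there are three numbers: the shift along the tool's x, y, z in m, then the turn about the tool's z in rad. In form: [[[tx, ty, tz], turn], ...]. A call has 1 to 12 rows; each row is the pose to reach, as a shift and turn from the pose commanded when the call began, along the tool's axes at that moment; what a row does not reach only later rows make up. A row lasts 1/8 s, in which the tool goes at most 62.5 mm and 10.7 degrees, less where a joint would pass 70% of its speed; a pose out of reach is approached as far as the arm can. A call with a gripper value outside its range is refused whole. "fingers" is the closure, from -1 (fully open) to 1 (shut), so that 0 is half open, set as the call begins (left out, the last holds). The fingers move at their own pace and stop on an object; "newtons" is the grip in N (left out, the last holds). Time passes only in rows, so rows that repeat a pose let the fingers close. It gives the time, the measured TCP pose, the force and the opening at its end, in the units of the state.
- bot.sense(): the state, without advancing time (a new reading comes with each control period).
- imaging.snapshot(name): name is "scene" or "top" or "wrist"; returns a dict with "img" (480x640x3 uint8, red, green, blue), "camera_matrix" (3x3 intrinsics, pixels), "dist" ([k1, k2, p1, p2, k3] as OpenCV has them; the pictures are not rectified), "extrinsics" (4x4, takes a point from world to camera coordinates). Camera axes: x right, y down, z forward; pixel columns grow to the right and rows downward; lengths in m; the calibration is good to about 2 mm. A picture is of the moment at which its call begins. There is no depth.
- ticket.sign_off(): hands the job in, once; it reports no verdict.
Trained networks look in a picture, given as the dict that the camera call returned (one of the last four; its "shot" number tells which), for a name from the list of things; names that differ only in an ending like _2 or _b are one class to them, and where a whole thing is asked for, a point or a joint stands for the part that bears it (a point fixed in the world has none). Each returns a list of dicts, best first, with "score" (0 to 1); they miss things now and then, are a little off and sometimes report something else, mostly with a low value. They report only what shows in the picture. A call takes as long as a camera call.
- nets.regions_of(picture, name): "pixels" (480x640 bool, what is visible of it) and "extent" ([left, top, width, height] in pixels, round what is visible of it).
The state is a dict: "clock": time; "q": joint angles; "joint_vel": joint speeds; "joint_efforts": joint torques, N m; "ee_pos": TCP position; "orientation": TCP orientation; "wrist_force": force on the tool from outside, world axes, zero at the start; "moment": the same for the moment, N m; "width": opening from 0.0 (shut) to 1.0 (fully open).
Only numpy, scipy, OpenCV 4.12 (cv2) and the standard library are available. Lean on these libraries where they do the work, as an engineer would, in place of code of your own. Each camera call takes 0.05 s, during which the arm holds its last target.

TASK

Swing the latch lever of the small flat grinder clear of its splash lid and open the lid until it stands upright by itself. Then unscrew the round cap in the middle of the disc: nobody remembers whether this spindle's thread is right- or left-handed, so find out by trying which way it gives, turn it until it is free and lift it off. Finish still gripping the cap, upright and still, about 10 cm above its seat, while I change the disc; leave everything else on the table where it is.

Things in the scene. Friction and masses are not known exactly. Their poses are not given: they have to be found in the camera images.
- grinder: Fixed bench grinder for pot feet. Origin on the table under the spindle axis; its front is -x, +y to the left, z up. Square open pan 200 x 200 mm, walls 6 mm, rim 90 mm above the table. On its right a drive box, x -90 to 60, y -100 to -175 mm, 115 mm high. The shut lid covers the pan (200 x 200 mm, skirt 30 mm, clear window in a grey frame), top 125 mm above the table
- latch (a joint): Latch lever: steel bar 70 mm long, 14 mm wide, on an upright pivot on the drive box at grinder (-20, -145) mm. Radians: at 0 it points to grinder +y, over the lid's edge, 3 mm above it, and holds the lid down; grows anticlockwise seen from above, towards the grinder's front, up to 1.75; clear of the lid from 1.1. Stays where left; takes 1 to 2 N at the tab
- latch_tab (a point): Point on the upright black finger tab of the latch bar, 58 mm out from the pivot, 154 mm above the table. The tab is 10 mm thick across the bar (the way it moves), 22 mm along it; its top is 9 mm above this point, the top of the steel bar 21 mm below it
- lid (a joint): Splash lid, hinged on the pan's far rim (grinder +x side). Radians: 0 shut, grows as it opens upward, to 1.75. Stiff hinge: stays where it is left; about 4 N at the handle. At about 1.5 it stands upright, out of the way of a hand over the disc
- lid_hinge (a point): Middle of the lid's hinge line, 100 mm beyond the spindle axis (grinder +x), 90.5 mm above the table; the axis is grinder +y
- lid_handle (a point): Middle of the lid's handle: round steel bar 12 mm thick, 90 mm long between two posts, along grinder y, in front of the lid (27 mm gap between bar and lid). Lid shut: 133 mm in front of the spindle axis, 114.5 mm above the table, that is 233 mm from the hinge line and 24 mm above it. The bar may turn between the fingers as the lid opens
- cap: Black ribbed screw cap standing on the disc, around the spindle, under the lid: 53 to 55 mm across (58 with ribs), 40 mm high (plus a low pointer bar on top, 5 mm, seen only), about 0.11 kg. Origin: centre of its underside; z up. Its yaw shows how far it has turned
- cap_seat (a point): Cap's seat: top of the steel disc (150 mm wide, locked, 64 mm above the table) at the spindle axis. Stub 26 mm high, spring pin to 42 mm. Two-start thread, hand unknown, varies: right-hand comes off anticlockwise from above, left-hand clockwise. Wrong way: hard stop within 0.15 rad. Right way: easy, rises 6 to 8 mm on the spring, free to lift from 1.6 rad; from 2.1 rad it bumps, still free
- bowl: Bystander: reddish fired bowl, 110 mm across, 50 mm high, left of the grinder
- dressing_stick: Bystander: pale dressing stone, 100 x 25 x 25 mm, right of the grinder
- sponge: Bystander: yellow round sponge on the plywood board, 76 mm across, 37 mm high
- clay_lump: Bystander: brown lump of clay, 80 mm across, 71 mm high
- glaze_jar: Bystander: white glaze jar with a black lid, 68 mm across, 85 mm high
- phone: Bystander: black phone lying flat, 75 x 155 x 9 mm
- slat: Bystander: wooden rolling slat, 320 x 28 x 7 mm
- cup: Bystander: pale fired cup, 76 mm across, 85 mm high, behind the grinder

How it is judged:
By the outcome, as a careful person would: the job done as asked, in the order asked, and still so for the second after the job is handed in, while the arm keeps its last pose, push and grip.
It also fails if it takes over 72 s, if anything falls off the work surface, if the arm or the gripper's body presses on something with over 40 N, if the wrist force passes 120 N, or if a joint passes its speed limit or range.

## Working session

There is one attempt and no reset: what is moved stays moved. The work goes in short steps, Python scripts to look and compute and a tool call to move; the robot and the scene stay as the last step left them, time stands still between calls to the robot, and variables do not carry over. Pictures are saved under pics/ and viewed, and the job is handed in when it is done.

Besides the shell and the picture viewer there is one more tool, called after "Emit:" as name(argument=value, ...) on one line, values as JSON. step_arm: Moves the arm, as the interface text tells. Its arguments: {"type":"object","properties":{"deltas":{"type":"array","items":{"type":"array"}},"fingers":{"type":"number"},"newtons":{"type":"number"}},"required":["deltas"]}

```bash
mkdir -p pics; ls
cat > h.py <<'E'
import numpy as np, cv2
from bench import bot, imaging, ticket, nets
def snap(name, fn=None):
    p=imaging.snapshot(name)
    if fn: cv2.imwrite('pics/'+fn,cv2.cvtColor(p['img'],cv2.COLOR_RGB2BGR))
    return p
def proj(p,X):
    E=np.array(p['extrinsics']); r,_=cv2.Rodrigues(E[:3,:3])
    return cv2.projectPoints(np.array(X,float).reshape(-1,3),r,E[:3,3],np.array(p['camera_matrix']),np.array(p['dist']))[0].reshape(-1,2)
def ray(p,uv):
    E=np.array(p['extrinsics'])
    n=cv2.undistortPoints(np.array(uv,float).reshape(-1,1,2),np.array(p['camera_matrix']),np.array(p['dist'])).reshape(-1,2)
    d=np.c_[n,np.ones(len(n))]@E[:3,:3]
    return -E[:3,:3].T@E[:3,3],d
def atz(p,uv,z):
    o,d=ray(p,uv); return o+d*((z-o[2])/d[:,2])[:,None]
E
python3 - <<'E'
from h import *
np.set_printoptions(precision=4,suppress=True)
s=bot.sense(); print({k:np.round(v,4) for k,v in s.items()})
for c in ['scene','top','wrist']:
    p=snap(c,c+'0.png')
    print(c,np.array(p['extrinsics']))
    if c=='wrist': continue
    for n in ['grinder','latch','latch_tab','lid','lid_handle','cap']:
        for r in nets.regions_of(p,n)[:2]:
            ys,xs=np.nonzero(r['pixels']); print(n,round(r['score'],2),r['extent'],xs.mean().round(1),ys.mean().round(1))
E
```

```text
pics
{'clock': np.float64(0.0), 'q': array([-1.4428,  0.2593,  1.5361, -0.    ,  1.348 , -0.2028]), 'joint_vel': array([ 0.0002, -0.0013,  0.0005, -0.0011, -0.0001, -0.0002]), 'joint_efforts': array([ -0.0009, -43.7312, -28.4009,   0.0718,   0.0411,  -0.0001]), 'ee_pos': array([ 0.1786, -0.5196,  0.1918]), 'orientation': array([[ 0.9458,  0.3248, -0.0002],
       [ 0.3248, -0.9458,  0.0018],
       [ 0.0004, -0.0018, -1.    ]]), 'wrist_force': array([ 1.0449,  0.2422, -0.3202]), 'moment': array([-0.0323, -0.0122,  0.0071]), 'width': np.float64(0.9997)}
scene [[ 0.1924  0.9813  0.0066 -0.1326]
 [ 0.7021 -0.133  -0.6995 -0.28  ]
 [-0.6856  0.1392 -0.7146  1.7594]
 [ 0.      0.      0.      1.    ]]
grinder 0.93 [261.6, 220.9, 107.9, 142.1] 315.3 265.4
grinder 0.4 [286.3, 218.8, 73.6, 73.6] 327.4 256.6
latch 0.47 [272.9, 232.6, 27.7, 14.7] 287.0 240.3
latch_tab 0.48 [271.6, 234.9, 28.0, 9.0] 288.5 240.2
lid 0.92 [286.1, 220.7, 75.4, 69.3] 327.4 256.6
lid_handle 0.86 [285.8, 218.3, 79.7, 72.5] 327.6 256.2
lid_handle 0.34 [262.4, 220.0, 109.5, 142.3] 315.3 265.2
cap 0.4 [457.8, 236.1, 26.0, 20.0] 470.7 244.8
top [[-0.0331 -0.9995  0.0006  0.051 ]
 [-0.9774  0.0323 -0.2088  0.548 ]
 [ 0.2087 -0.0075 -0.9779  1.5422]
 [ 0.      0.      0.      1.    ]]
grinder 0.7 [272.6, 145.6, 120.3, 135.4] 333.1 232.0
latch 0.62 [347.8, 236.8, 33.0, 13.3] 365.0 242.1
latch_tab 0.57 [347.9, 235.2, 30.9, 13.4] 364.2 241.9
latch_tab 0.55 [271.0, 180.4, 99.2, 97.4] 320.7 227.4
lid 0.85 [275.0, 179.4, 96.5, 100.9] 320.4 227.2
lid 0.55 [441.7, 314.0, 63.7, 34.3] 482.9 330.4
lid_handle 0.67 [276.2, 180.2, 92.2, 102.7] 320.6 227.6
lid_handle 0.63 [349.1, 234.9, 31.6, 16.8] 364.3 241.9
wrist [[ 0.3248 -0.9458  0.0002 -0.5507]
 [-0.9024 -0.3099  0.2994 -0.0351]
 [-0.2831 -0.0974 -0.9541  0.3922]
 [ 0.      0.      0.      1.    ]]
```

View pics/scene0.png

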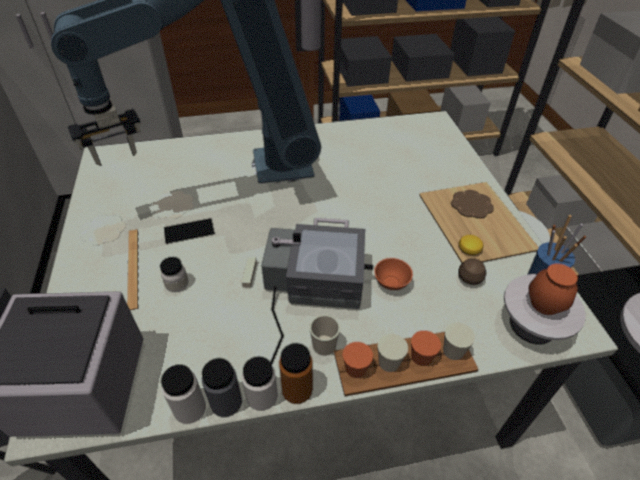

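View pics/top0.png

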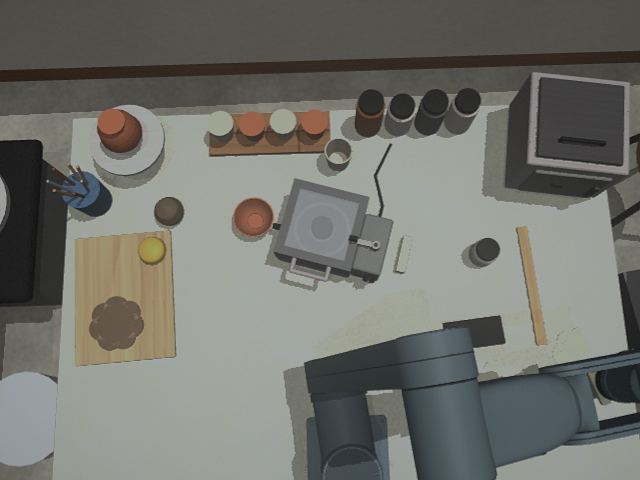

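Run:
```python
import cv2
a=cv2.imread('pics/scene0.png')[205:370,240:400];b=cv2.imread('pics/top0.png')[135:290,260:400]
cv2.imwrite('pics/c0.png',cv2.resize(a,None,fx=3.6,fy=3.6,interpolation=cv2.INTER_CUBIC))
cv2.imwrite('pics/c1.png',cv2.resize(b,None,fx=3.8,fy=3.8,interpolation=cv2.INTER_CUBIC))
```

```text
(no output)
```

View pics/c0.png

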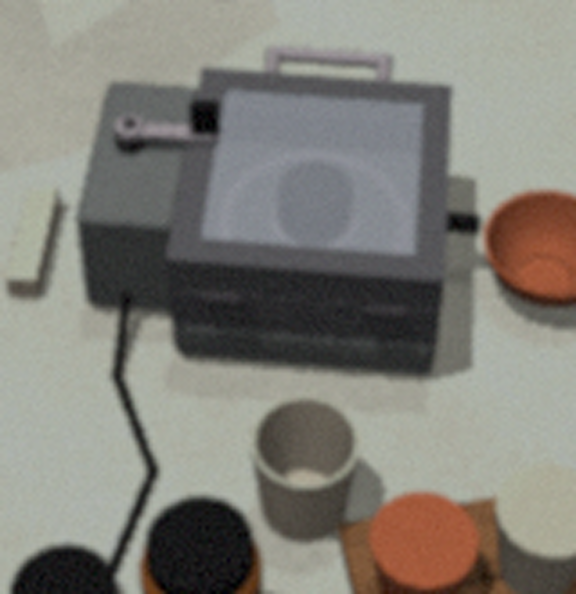

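View pics/c1.png

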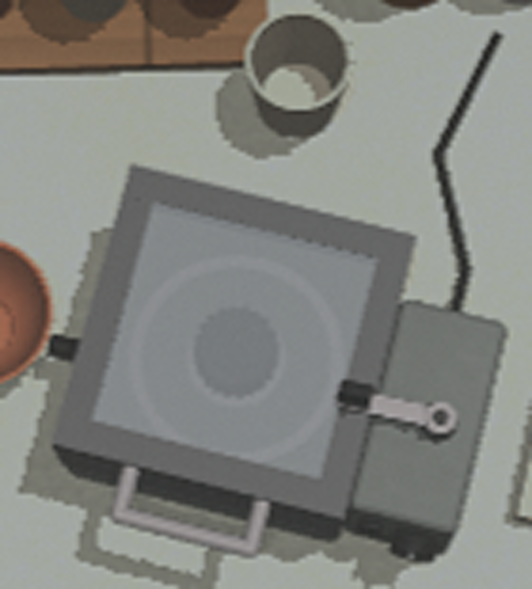

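```bash
cat > fit.py <<'E'
from h import *
from scipy.optimize import least_squares
np.set_printoptions(precision=4,suppress=True)
G=np.array([[-.1,.1,.125],[-.1,-.1,.125],[.1,-.1,.125],[.1,.1,.125],[-.02,-.145,.133],[-.133,.045,.1145],[-.133,-.045,.1145]])
T=np.array([[55,447],[345,515],[415,238],[133,165],[440,418],[118,517],[254,550]])/3.8+[260,135]
S=np.array([[450,88],[203,70],[168,260],[443,275],[130,128],[390,57],[269,51]])/3.6+[240,205]
pt=snap('top');ps=snap('scene')
def tf(v,G):
    c,s=np.cos(v[2]),np.sin(v[2]); return np.c_[v[0]+c*G[:,0]-s*G[:,1],v[1]+s*G[:,0]+c*G[:,1],G[:,2]]
f=lambda v:np.r_[(proj(pt,tf(v,G))-T),(proj(ps,tf(v,G))-S)].ravel()
r=least_squares(f,[.55,0,-.2],loss='soft_l1')
print(r.x,f(r.x).reshape(-1,2).round(1))
for n,q in dict(tab=[-.02,-.087,.154],pivot=[-.02,-.145,.133],handle=[-.133,0,.1145],hinge=[.1,0,.0905]).items(): print(n,tf(r.x,np.array([q])))
E
python3 fit.py
```

```text
[ 0.5806  0.046  -0.2796] [[-1.3 -0.6]
 [-0.2  0.8]
 [-0.2 -1.2]
 [-1.5 -0.3]
 [-0.1 -0.5]
 [ 0.1 -0.4]
 [-0.9 -0.4]
 [-0.5 -2. ]
 [-1.4 -1.5]
 [-1.  -0.9]
 [ 0.1  0.4]
 [-0.9 -0.7]
 [-2.7  0.2]
 [ 0.3 -0.1]]
tab [[ 0.5374 -0.0321  0.154 ]]
pivot [[ 0.5214 -0.0879  0.133 ]]
handle [[0.4528 0.0827 0.1145]]
hinge [[0.6767 0.0184 0.0905]]
```

```bash
cat > mv.py <<'E'
from h import *
GX,GY,GA=0.5806,0.046,-0.2796
def g2w(x,y,z):
    c,s=np.cos(GA),np.sin(GA); return np.array([GX+c*x-s*y,GY+s*x+c*y,z])
def w2g(p):
    c,s=np.cos(GA),np.sin(GA); d=np.array(p)[:2]-[GX,GY]; return np.array([c*d[0]+s*d[1],-s*d[0]+c*d[1],p[2]])
def st():
    s=bot.sense(); R=np.array(s['orientation']); return s,np.array(s['ee_pos']),R,np.arctan2(R[1,1],R[0,1])
def rows(wps):
    "wps: list of (world xyz, yangle)"
    s,p,R,a=st()
    # nominal downward tool frame
    y=np.array([np.cos(a),np.sin(a),0]); z=np.array([0,0,-1.]); x=np.cross(y,z)
    Rn=np.c_[x,y,z]
    out=[]
    for q,b in wps:
        d=(np.array(q)-p)@Rn; t=-((b-a+np.pi)%(2*np.pi)-np.pi)
        out.append([[round(float(v),4) for v in d],round(float(t),3)])
    print(str(out).replace(' ',''))
def report():
    s,p,R,a=st()
    print('t',round(float(s['clock']),2),'tcp',p.round(4),'g',w2g(p).round(4),'yang-g',round(a-GA,3),'F',np.round(s['wrist_force'],1),'M',np.round(s['moment'],2),'w',round(float(s['width']),3),'q',np.round(s['q'],2))
E
python3 - <<'E'
from mv import *
rows([(g2w(-.045,-.05,.30),GA)])
E
```

```text
[[[0.4985,-0.3898,-0.1073],-0.96]]
```

Emit:
step_arm(deltas=[[[0.03,-0.02,-0.06],0],[[0.498,-0.39,-0.107],-0.96],[[0.498,-0.39,-0.107],-0.96],[[0.498,-0.39,-0.107],-0.96],[[0.498,-0.39,-0.107],-0.96],[[0.498,-0.39,-0.107],-0.96],[[0.498,-0.39,-0.107],-0.96],[[0.498,-0.39,-0.107],-0.96],[[0.498,-0.39,-0.107],-0.96],[[0.498,-0.39,-0.107],-0.96],[[0.498,-0.39,-0.107],-0.96],[[0.498,-0.39,-0.107],-0.96]], fingers=-0.2)

```text
clock: 2.35
ee_pos: [0.5239, 0.0128, 0.2995]
orientation: [[0.272, 0.962, 0.0], [0.962, -0.272, 0.001], [0.001, -0.0, -1.0]]
wrist_force: [-0.5, -0.9, -0.7]
width: 0.605
```

Emit:
step_arm(deltas=[[[0,0,0],0],[[0,0,0],0],[[0,0,0],0]])

```text
clock: 2.72
ee_pos: [0.5226, 0.0094, 0.2998]
orientation: [[0.278, 0.961, 0.0], [0.961, -0.278, -0.0], [-0.0, 0.0, -1.0]]
wrist_force: [0.7, -0.1, 1.0]
width: 0.6
```

Run:
```python
from mv import *
report()
p=snap('wrist','w1.png'); 
q=[g2w(*v) for v in [(-.02,-.087,.163),(-.02,-.145,.133),(-.1,-.1,.125),(.1,-.1,.125),(-.1,.1,.125),(-.133,.045,.1145),(-.133,-.045,.1145),(0,0,.104)]]
uv=proj(p,q); print(uv.round(0).tolist())
im=cv2.imread('pics/w1.png')
for u in uv: cv2.circle(im,(int(u[0]),int(u[1])),4,(0,0,255),1)
cv2.imwrite('pics/w1b.png',im)
```

```text
t 2.73 tcp [0.5226 0.0094 0.2998] g [-0.0456 -0.0512  0.2998] yang-g -0.002 F [ 0.7 -0.1  1. ] M [-0.12 -0.06  0.01] w 0.6 q [-0.2   0.16  1.4  -0.    1.58  0.09]
[[343.0, 260.0], [340.0, 302.0], [263.0, 259.0], [457.0, 259.0], [253.0, 44.0], [223.0, 111.0], [229.0, 204.0], [361.0, 158.0]]
```

View pics/w1b.png

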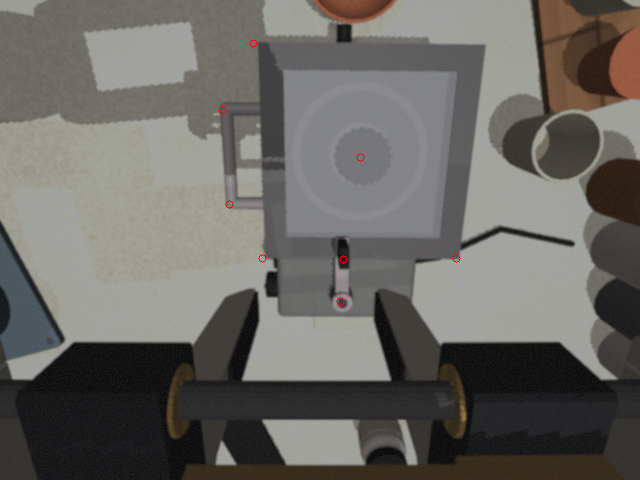

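Run:
```python
from mv import *
rows([(g2w(-.02,-.087,.141),GA)])
```

```text
[[[-0.0359,0.0256,0.1588],-0.002]]
```

Emit:
step_arm(deltas=[[[-0.036,0.026,0.05],0],[[-0.036,0.026,0.1],0],[[-0.036,0.026,0.13],0],[[-0.036,0.026,0.159],0],[[-0.036,0.026,0.159],0],[[-0.036,0.026,0.159],0]])

```text
clock: 3.52
ee_pos: [0.5387, -0.0319, 0.1419]
orientation: [[0.277, 0.961, 0.002], [0.961, -0.277, -0.0], [-0.0, 0.002, -1.0]]
wrist_force: [0.6, 0.3, -0.7]
width: 0.597
```

Emit:
step_arm(deltas=[[[0,0,0],0],[[0,0,0],0],[[0,0,0],0],[[0,0,0],0],[[0,0,0],0]], fingers=1, newtons=10)

```text
clock: 4.15
ee_pos: [0.538, -0.0313, 0.1407]
orientation: [[0.276, 0.961, 0.0], [0.961, -0.276, -0.0], [-0.0, 0.0, -1.0]]
wrist_force: [-0.3, -0.8, -0.4]
width: 0.117
```

Run:
```python
from mv import *
report()
s,p,R,a=st()
g=w2g(p)
w=[]
for th in np.arange(.15,1.36,.15):
    w.append((g2w(-.02-.058*np.sin(th),-.145+.058*np.cos(th),g[2]),GA+th))
rows(w)
```

```text
t 4.15 tcp [ 0.538  -0.0313  0.1407] g [-0.0196 -0.0861  0.1407] yang-g -0.0 F [-0.3 -0.8 -0.4] M [-0.03 -0.03  0.03] w 0.117 q [-0.27  0.28  1.64 -0.    1.22  0.01]
[[[-0.0016,-0.0091,0.0],-0.15],[[-0.0035,-0.0176,0.0],-0.3],[[-0.0067,-0.0257,0.0],-0.45],[[-0.0111,-0.0332,0.0],-0.6],[[-0.0165,-0.04,0.0],-0.75],[[-0.0229,-0.0459,0.0],-0.9],[[-0.0301,-0.0507,0.0],-1.05],[[-0.0379,-0.0545,0.0],-1.2],[[-0.0462,-0.057,0.0],-1.35]]
```

Emit:
step_arm(deltas=[[[-0.001,-0.009,0],-0.15],[[-0.0035,-0.0176,0],-0.3],[[-0.0067,-0.0257,0],-0.45],[[-0.011,-0.033,0],-0.6],[[-0.0165,-0.04,0],-0.75],[[-0.023,-0.046,0],-0.9],[[-0.03,-0.0507,0],-1.05],[[-0.038,-0.0545,0],-1.2],[[-0.046,-0.057,0],-1.35],[[-0.049,-0.0575,0],-1.4],[[-0.049,-0.0575,0],-1.4],[[-0.049,-0.0575,0],-1.4]])

```text
clock: 5.65
ee_pos: [0.4693, -0.0625, 0.1407]
orientation: [[-0.9, 0.437, 0.0], [0.437, 0.9, 0.0], [-0.0, 0.0, -1.0]]
wrist_force: [0.2, 0.0, -1.2]
width: 0.006
```

Run:
```python
from mv import *
report()
```

```text
t 5.65 tcp [ 0.4693 -0.0625  0.1407] g [-0.077  -0.135   0.1407] yang-g 1.399 F [ 0.2  0.  -1.2] M [ 0.05 -0.17  0.04] w 0.006 q [-0.37  0.17  1.79  0.    1.19 -1.49]
```

Emit:
step_arm(deltas=[[[0,0,-0.05],0],[[0,0,-0.1],0],[[0,0,-0.13],0],[[0,0,-0.13],0]])

```text
clock: 6.15
ee_pos: [0.4707, -0.0629, 0.273]
orientation: [[-0.9, 0.436, 0.005], [0.436, 0.9, -0.002], [-0.005, 0.0, -1.0]]
wrist_force: [-0.3, 0.9, -0.2]
width: 0.002
```

Run:
```python
from mv import *
p=snap('top'); im=cv2.cvtColor(p['img'],cv2.COLOR_RGB2BGR)[135:290,260:400]
a=cv2.resize(im,None,fx=2.8,fy=2.8,interpolation=cv2.INTER_CUBIC)
p=snap('wrist');b=cv2.cvtColor(p['img'],cv2.COLOR_RGB2BGR)
b=cv2.resize(b,None,fx=.62,fy=.62); 
c=np.zeros((434,800,3),np.uint8);c[:a.shape[0],:a.shape[1]]=a;c[:b.shape[0],394:394+b.shape[1]]=b
cv2.imwrite('pics/l1.png',c)
```

```text
(no output)
```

View pics/l1.png

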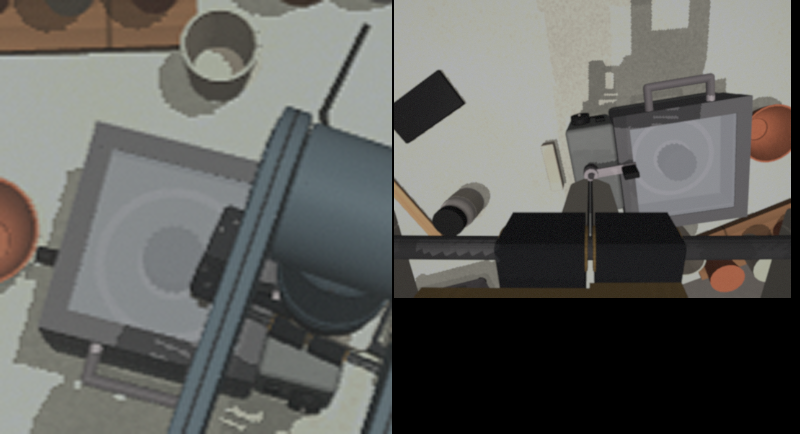

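Run:
```python
from mv import *
p=snap('wrist'); im=cv2.cvtColor(p['img'],cv2.COLOR_RGB2BGR)
for r in nets.regions_of(p,'latch_tab')[:2]:print(r['score'],r['extent'])
for th in (0,.1,-.1):
  pts=[g2w(-.02,-.145,.133)]+[g2w(-.02-R*np.sin(th),-.145+R*np.cos(th),z) for R,z in((.047,.163),(.069,.163),(.07,.133))]
  uv=proj(p,pts);print(uv.round(0).tolist())
  if th==0: U=uv
c=im[220:350,240:440]; c=cv2.resize(c,None,fx=4,fy=4,interpolation=cv2.INTER_CUBIC)
for u in U: cv2.circle(c,tuple(int(v) for v in (u-[240,220])*4),5,(0,0,255),1)
cv2.imwrite('pics/l2.png',c)
```

```text
0.73 [308.8, 260.1, 91.1, 29.3]
[[316.0, 282.0], [370.0, 288.0], [396.0, 284.0], [390.0, 270.0]]
[[316.0, 282.0], [369.0, 283.0], [395.0, 276.0], [389.0, 264.0]]
[[316.0, 282.0], [371.0, 293.0], [396.0, 291.0], [391.0, 277.0]]
```

View pics/l2.png

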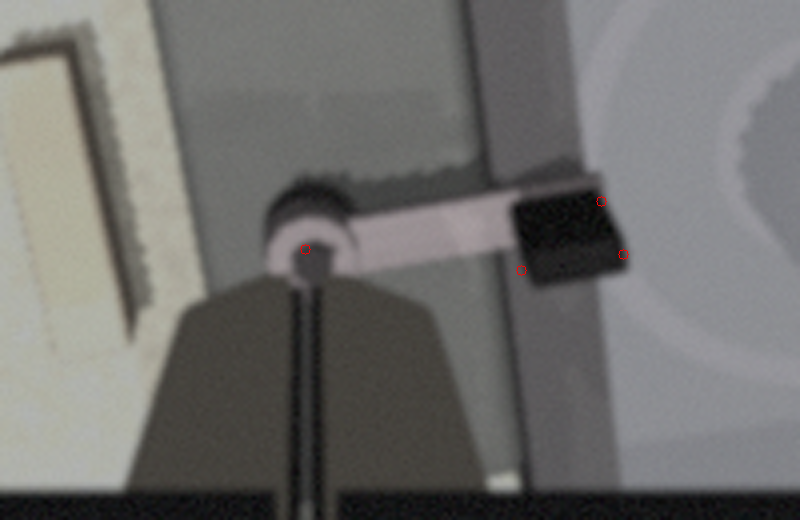

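Run:
```python
from mv import *
report()
rows([(g2w(-.02,-.087,.27),GA),(g2w(-.02,-.087,.137),GA)])
```

```text
t 6.35 tcp [ 0.4684 -0.0622  0.269 ] g [-0.078  -0.1349  0.269 ] yang-g 1.399 F [ 0.9 -0.5  0.1] M [ 0.01 -0.13  0.03] w 0.006 q [-0.37  0.08  1.57  0.    1.5  -1.49]
[[[-0.049,0.0571,-0.001],1.399],[[-0.049,0.0571,0.132],1.399]]
```

Emit:
step_arm(deltas=[[[-0.01,0.01,0],0.18],[[-0.02,0.02,0],0.36],[[-0.03,0.03,0],0.54],[[-0.049,0.057,0],0.72],[[-0.049,0.057,0],0.9],[[-0.049,0.057,0],1.08],[[-0.049,0.057,0],1.26],[[-0.049,0.057,0],1.4],[[-0.049,0.057,0.05],1.4],[[-0.049,0.057,0.1],1.4],[[-0.049,0.057,0.132],1.4],[[-0.049,0.057,0.132],1.4]], fingers=0.14)

```text
clock: 7.85
ee_pos: [0.5351, -0.0318, 0.1348]
orientation: [[0.277, 0.961, -0.008], [0.961, -0.277, 0.002], [-0.0, -0.009, -1.0]]
wrist_force: [-0.7, 0.2, 0.1]
width: 0.432
```

Emit:
step_arm(deltas=[[[0,0,0],0],[[0,0,0],0]])

```text
clock: 8.1
ee_pos: [0.5393, -0.0329, 0.1402]
orientation: [[0.276, 0.961, 0.003], [0.961, -0.276, -0.001], [0.0, 0.003, -1.0]]
wrist_force: [-0.1, -0.7, -0.4]
width: 0.432
```

Run:
```python
from mv import *
report()
p=snap('wrist','l3.png')
p=snap('scene');cv2.imwrite('pics/l3s.png',cv2.resize(cv2.cvtColor(p['img'],cv2.COLOR_RGB2BGR)[180:330,220:400],None,fx=4,fy=4,interpolation=cv2.INTER_CUBIC))
```

```text
t 8.1 tcp [ 0.5393 -0.0329  0.1402] g [-0.0179 -0.0872  0.1402] yang-g -0.0 F [-0.1 -0.7 -0.4] M [-0.04 -0.05  0.01] w 0.432 q [-0.27  0.28  1.64  0.    1.22  0.01]
```

View pics/l3.png

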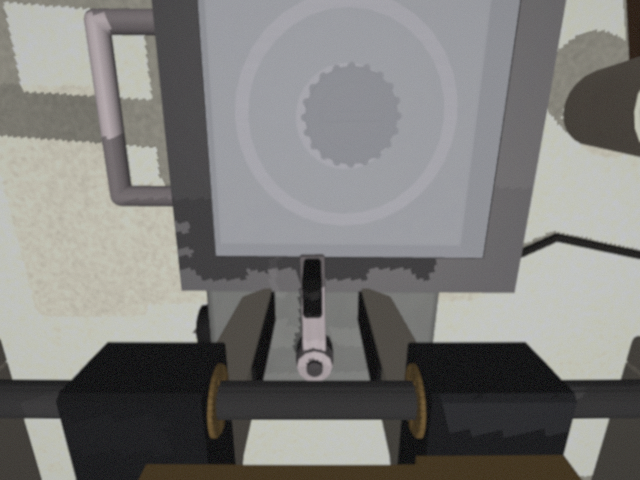

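View pics/l3s.png

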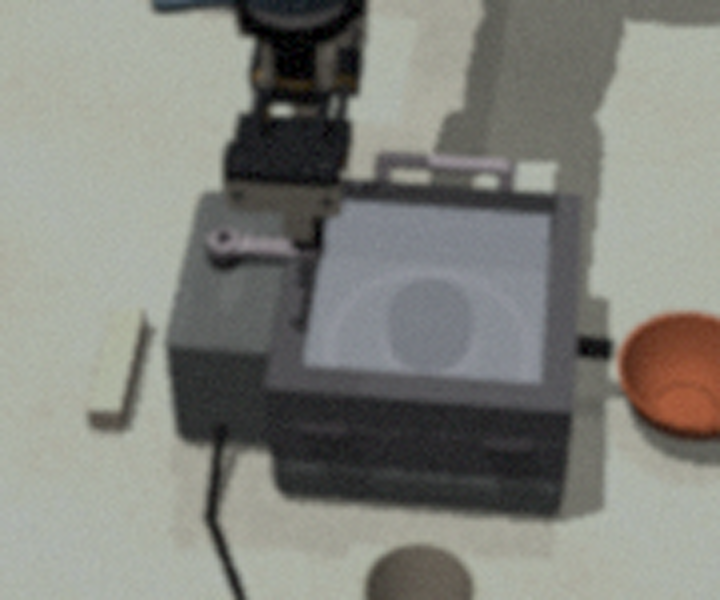

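Run:
```python
from mv import *
p=snap('wrist'); s,tp,R,a=st()
f=lambda *v: proj(p,[g2w(*v)])[0].round(0)
for r in(.047,.069): print(r,[f(-.02,-.145+r,z) for z in (.133,.163)])
print('barend',f(-.02,-.075,.133),'piv',f(-.02,-.145,.133))
for yy in(-.0075,.0075):
  print('tip edges', [proj(p,[tp+R@np.array([yy,sy,0])])[0].round(0) for sy in(-.02,.02)])
print('lid edge', f(-.05,-.1,.125))
```

```text
0.047 [array([312., 295.]), array([312., 321.])]
0.069 [array([312., 260.]), array([312., 281.])]
barend [312. 258.] piv [312. 365.]
tip edges [array([279., 295.]), array([351., 295.])]
tip edges [array([278., 270.]), array([352., 270.])]
lid edge [262. 293.]
```

Emit:
step_arm(deltas=[[[0,0,0.003],0],[[0,0,0.003],0],[[0,0,0.003],0],[[0,0,0.003],0],[[0,0,0.003],0],[[0,0,0.003],0],[[0,0,0.003],0],[[0,0,0.003],0]], fingers=1, newtons=20)

```text
clock: 9.25
ee_pos: [0.5381, -0.0325, 0.1356]
orientation: [[0.276, 0.961, -0.0], [0.961, -0.276, 0.0], [0.0, -0.0, -1.0]]
wrist_force: [-1.0, 0.7, 0.3]
width: 0.093
```

Run:
```python
from mv import *
report()
p=snap('wrist','l4.png')
s,tp,R,a=st()
print(proj(p,[tp+R@np.array([x,0,z]) for x in(-.0075,.0075) for z in (0,-.019)]).round(0).tolist())
```

```text
t 9.25 tcp [ 0.5381 -0.0325  0.1356] g [-0.0192 -0.0872  0.1356] yang-g -0.0 F [-1.   0.7  0.3] M [0.07 0.04 0.03] w 0.093 q [-0.27  0.28  1.65  0.    1.21  0.01]
[[315.0, 296.0], [315.0, 312.0], [315.0, 270.0], [315.0, 284.0]]
```

View pics/l4.png

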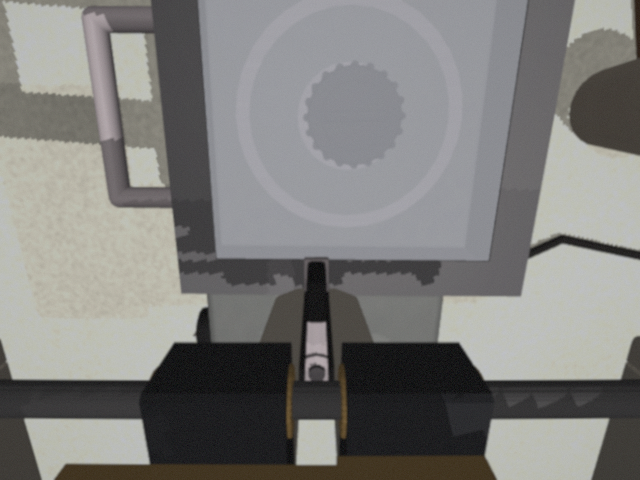

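Run:
```python
from mv import *
p=snap('wrist'); s,tp,R,a=st()
E=np.array(p['extrinsics']);K=np.array(p['camera_matrix']);print(K.round(1).tolist(),np.round(p['dist'],3))
print('tcp in cam',(E[:3,:3]@tp+E[:3,3]).round(4)); print('tool axes in cam',(E[:3,:3]@R).round(3))
for sep,w,v in((118,.0558,291),(84,.0402,293)):
    print('depth',K[0,0]*w/sep)
```

```text
[[378.4, 0.0, 316.1], [0.0, 378.4, 243.1], [0.0, 0.0, 1.0]] [-0.013  0.     0.     0.     0.   ]
tcp in cam [-0.0004  0.022   0.2083]
tool axes in cam [[ 0.     1.    -0.   ]
 [-0.954 -0.    -0.299]
 [-0.299  0.     0.954]]
depth 0.17894615488045784
depth 0.18109937282192776
```

Emit:
step_arm(deltas=[[[0,0,0],0],[[0,0,0],0],[[0.002,0,0.004],0],[[0.002,0,0.008],0],[[0.002,0,0.008],0],[[0.002,0,0.008],0]], fingers=0.14)

```text
clock: 10.1
ee_pos: [0.5387, -0.0307, 0.1276]
orientation: [[0.276, 0.961, -0.0], [0.961, -0.276, -0.0], [-0.0, -0.0, -1.0]]
wrist_force: [0.1, -0.2, -0.1]
width: 0.428
```

Emit:
step_arm(deltas=[[[0,0,0],0],[[0,0,0],0],[[0,0,0],0],[[0,0,0],0],[[0,0,0],0],[[0,0,0],0],[[0,0,0],0],[[0,0,0],0]], fingers=1, newtons=20)

```text
clock: 11.1
ee_pos: [0.5387, -0.0307, 0.1277]
orientation: [[0.276, 0.961, 0.0], [0.961, -0.276, 0.0], [0.0, 0.0, -1.0]]
wrist_force: [1.2, 0.4, 1.1]
width: 0.104
```

Run:
```python
from mv import *
report()
p=snap('wrist','l5.png')
```

```text
t 11.1 tcp [ 0.5387 -0.0307  0.1277] g [-0.0191 -0.0853  0.1277] yang-g -0.0 F [1.2 0.4 1.1] M [-0.05 -0.05 -0.02] w 0.104 q [-0.26  0.29  1.66  0.    1.19  0.02]
```

View pics/l5.png

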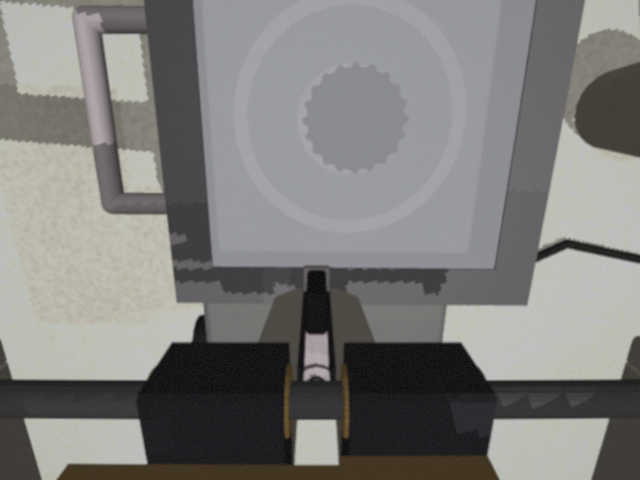

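Run:
```python
from mv import *
s,p,R,a=st()
g=w2g(p)
w=[]; R0=.145+g[1]
for th in np.arange(.12,1.45,.12):
    w.append((g2w(-.02+.001-R0*np.sin(th),-.145+R0*np.cos(th),g[2]),GA+th))
rows(w)
```

```text
[[[-0.0004,-0.0071,0.0],-0.12],[[-0.0017,-0.0141,0.0],-0.24],[[-0.0038,-0.021,0.0],-0.36],[[-0.0068,-0.0275,0.0],-0.48],[[-0.0105,-0.0337,0.0],-0.6],[[-0.0149,-0.0393,0.0],-0.72],[[-0.0199,-0.0444,0.0],-0.84],[[-0.0255,-0.0489,0.0],-0.96],[[-0.0316,-0.0526,0.0],-1.08],[[-0.0381,-0.0556,0.0],-1.2],[[-0.045,-0.0578,0.0],-1.32],[[-0.052,-0.0592,0.0],-1.44]]
```

Emit:
step_arm(deltas=[[[-0.0004,-0.007,0],-0.12],[[-0.0017,-0.014,0],-0.24],[[-0.0017,-0.014,0],-0.24]])

```text
clock: 11.52
ee_pos: [0.5247, -0.0284, 0.1277]
orientation: [[0.041, 0.999, 0.0], [0.999, -0.041, -0.0], [-0.0, 0.0, -1.0]]
wrist_force: [0.5, -0.2, -1.6]
width: 0.106
```

Run:
```python
from mv import *
report()
s,p,R,a=st()
g=w2g(p)
w=[]; R0=.0597
for th in np.arange(.36,1.45,.12):
    w.append((g2w(-.02+.001-R0*np.sin(th),-.145+R0*np.cos(th),g[2]),GA+th))
rows(w)
```

```text
t 11.53 tcp [ 0.5247 -0.0284  0.1277] g [-0.0332 -0.087   0.1277] yang-g 0.239 F [ 0.5 -0.2 -1.6] M [-0.03 -0.18  0.09] w 0.106 q [-0.27  0.27  1.69 -0.    1.18 -0.23]
[[[-0.0005,-0.0071,0.0],-0.121],[[-0.0018,-0.0142,0.0],-0.241],[[-0.0039,-0.021,0.0],-0.361],[[-0.0068,-0.0275,0.0],-0.481],[[-0.0105,-0.0337,0.0],-0.601],[[-0.0149,-0.0393,0.0],-0.721],[[-0.0199,-0.0444,0.0],-0.841],[[-0.0256,-0.0488,0.0],-0.961],[[-0.0317,-0.0526,0.0],-1.081],[[-0.0382,-0.0556,0.0],-1.201]]
```

Width holds at the tab's thickness; continue the arc.

Emit:
step_arm(deltas=[[[-0.0005,-0.007,0],-0.12],[[-0.0018,-0.014,0],-0.24],[[-0.0039,-0.021,0],-0.36],[[-0.0068,-0.0275,0],-0.48],[[-0.0105,-0.0337,0],-0.6],[[-0.0149,-0.0393,0],-0.72],[[-0.0199,-0.0444,0],-0.84],[[-0.0256,-0.0488,0],-0.96],[[-0.0317,-0.0526,0],-1.08],[[-0.0382,-0.0556,0],-1.2],[[-0.0382,-0.0556,0],-1.2],[[-0.0382,-0.0556,0],-1.2]])

```text
clock: 13.02
ee_pos: [0.4687, -0.0644, 0.1278]
orientation: [[-0.915, 0.402, 0.002], [0.402, 0.915, -0.0], [-0.002, 0.001, -1.0]]
wrist_force: [5.3, 2.4, -3.8]
width: 0.102
```

Run:
```python
from mv import *
report()
p=snap('wrist','l6.png')
```

```text
t 13.03 tcp [ 0.4687 -0.0644  0.1278] g [-0.0771 -0.137   0.1278] yang-g 1.436 F [ 5.3  2.4 -3.8] M [ 0.09 -1.01  0.29] w 0.102 q [-0.37  0.18  1.81  0.    1.15 -1.53]
```

View pics/l6.png

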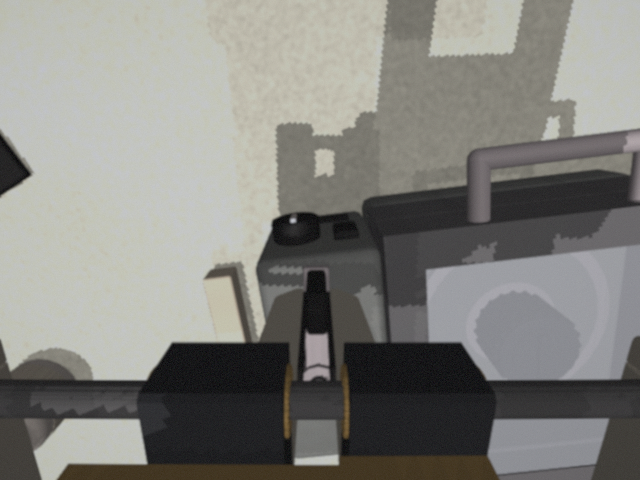

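Emit:
step_arm(deltas=[[[0,0,0],0],[[0,0,0],0],[[0,0,-0.04],0],[[0,0,-0.09],0],[[0,0,-0.12],0],[[0,0,-0.12],0]], fingers=0.4)

```text
clock: 13.82
ee_pos: [0.4687, -0.0649, 0.2499]
orientation: [[-0.917, 0.4, 0.004], [0.4, 0.917, -0.002], [-0.005, -0.0, -1.0]]
wrist_force: [-0.1, -0.2, -1.3]
width: 0.298
```

Run:
```python
from mv import *
report()
rows([(g2w(-.133,-.0,.22),GA)])
```

```text
t 13.82 tcp [ 0.4687 -0.0649  0.2499] g [-0.0769 -0.1375  0.2499] yang-g 1.439 F [-0.1 -0.2 -1.3] M [ 0.06 -0.13  0.01] w 0.298 q [-0.37  0.08  1.61 -0.    1.44 -1.53]
[[[0.0737,0.1289,0.0299],1.439]]
```

Emit:
step_arm(deltas=[[[0.02,0.03,0],0.18],[[0.03,0.06,0],0.36],[[0.045,0.09,0],0.54],[[0.06,0.115,0],0.72],[[0.0737,0.129,0],0.9],[[0.0737,0.129,0.01],1.08],[[0.0737,0.129,0.02],1.26],[[0.0737,0.129,0.03],1.44],[[0.0737,0.129,0.03],1.44],[[0.0737,0.129,0.03],1.44],[[0.0737,0.129,0.03],1.44]], fingers=0.55)

```text
clock: 15.2
ee_pos: [0.4517, 0.0833, 0.2178]
orientation: [[0.275, 0.962, 0.0], [0.962, -0.275, -0.0], [0.0, 0.0, -1.0]]
wrist_force: [0.8, 0.8, 0.8]
width: 0.229
```

Run:
```python
from mv import *
report()
p=snap('wrist','h1.png'); im=cv2.imread('pics/h1.png')
uv=proj(p,[g2w(-.133,y,.1145) for y in(-.045,0,.045)]+[g2w(x,y,.125) for x in(-.1,.1) for y in(-.1,.1)])
print(uv.round(0).tolist())
for u in uv: cv2.circle(im,(int(u[0]),int(u[1])),4,(0,0,255),1)
cv2.imwrite('pics/h1b.png',im)
```

```text
t 15.2 tcp [0.4517 0.0833 0.2178] g [-0.1341  0.0003  0.2178] yang-g 0.001 F [0.8 0.8 0.8] M [-0.06 -0.07 -0.03] w 0.229 q [-0.06  0.08  1.7  -0.    1.37  0.22]
[[317.0, 284.0], [317.0, 232.0], [317.0, 177.0], [355.0, 347.0], [364.0, 100.0], [584.0, 347.0], [643.0, 102.0]]
```

View pics/h1b.png

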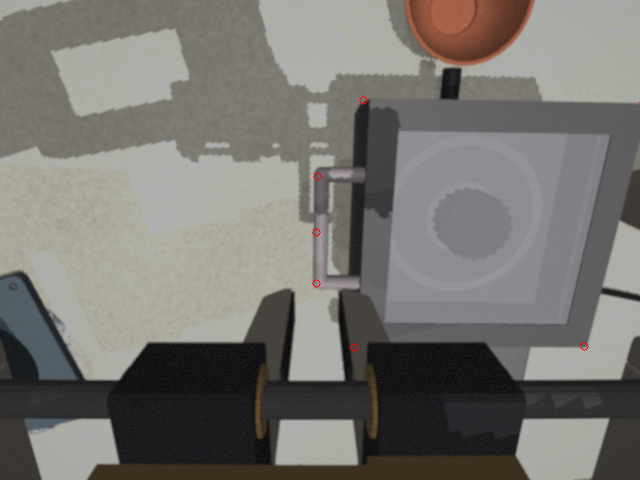

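Emit:
step_arm(deltas=[[[0,0.0046,0.03],0],[[0,0.0046,0.06],0],[[0,0.0046,0.075],0],[[0,0.0046,0.075],0],[[0,0.0046,0.075],0]], fingers=0.64)

```text
clock: 15.88
ee_pos: [0.457, 0.082, 0.1437]
orientation: [[0.276, 0.961, 0.002], [0.961, -0.276, -0.0], [0.0, 0.002, -1.0]]
wrist_force: [0.9, 0.4, 1.1]
width: 0.185
```

Run:
```python
from mv import *
report()
p=snap('wrist','h2.png')
```

```text
t 15.88 tcp [0.457  0.082  0.1437] g [-0.1288  0.0005  0.1437] yang-g -0.0 F [0.9 0.4 1.1] M [-0.03 -0.09 -0.03] w 0.185 q [-0.06  0.14  1.81  0.    1.19  0.22]
```

View pics/h2.png

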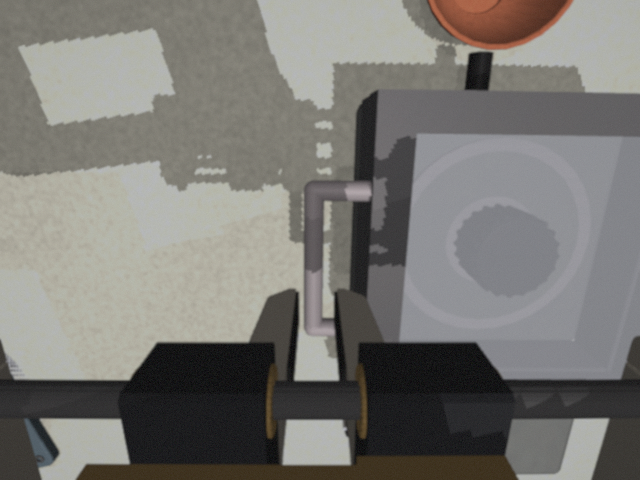

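Emit:
step_arm(deltas=[[[0,-0.0018,0.02],0],[[0,-0.0018,0.035],0],[[0,-0.0018,0.046],0],[[0,-0.0018,0.046],0],[[0,-0.0018,0.046],0]])

```text
clock: 16.55
ee_pos: [0.4549, 0.0825, 0.0973]
orientation: [[0.276, 0.961, 0.001], [0.961, -0.276, -0.0], [0.0, 0.001, -1.0]]
wrist_force: [0.7, -0.7, -0.2]
width: 0.18
```

Run:
```python
from mv import *
report()
p=snap('wrist','h3.png')
```

```text
t 16.55 tcp [0.4549 0.0825 0.0973] g [-0.1308  0.0004  0.0973] yang-g -0.0 F [ 0.7 -0.7 -0.2] M [-0.03 -0.09 -0.03] w 0.18 q [-0.06  0.19  1.87  0.    1.07  0.22]
```

View pics/h3.png

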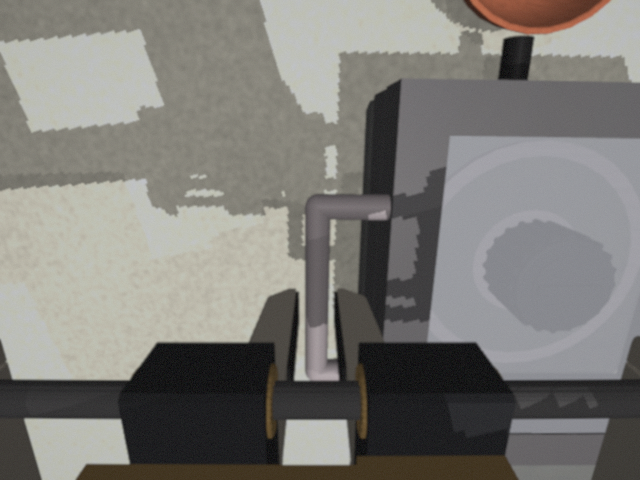

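Emit:
step_arm(deltas=[[[0,0,0.003],0],[[0,0,0.003],0],[[0,0,0.003],0],[[0,0,0.003],0]], fingers=1, newtons=20)

```text
clock: 17.1
ee_pos: [0.4552, 0.0825, 0.0945]
orientation: [[0.276, 0.961, 0.002], [0.961, -0.276, -0.0], [0.0, 0.002, -1.0]]
wrist_force: [0.9, -0.3, 5.1]
width: 0.003
```

Run:
```python
from mv import *
report()
s,p,R,a=st()
# bar z est .1145; grip offset = tcp relative to bar
off=p-g2w(-.1308,0,.1145)
w=[]
r=np.hypot(.2308,.024); a0=np.arctan2(.024,.2308)
for ph in np.arange(.1,1.65,.1):
    x=.1-r*np.cos(a0+ph); z=.0905+r*np.sin(a0+ph)
    w.append((g2w(x,0,z)+off,GA))
rows(w)
```

```text
t 17.1 tcp [0.4552 0.0825 0.0945] g [-0.1306  0.0004  0.0945] yang-g -0.0 F [ 0.9 -0.3  5.1] M [-0.06 -0.11  0.01] w 0.003 q [-0.06  0.2   1.88 -0.    1.06  0.22]
[[[0.0,0.0035,-0.0229],-0.0],[[0.0,0.0094,-0.0454],-0.0],[[0.0,0.0174,-0.0671],-0.0],[[0.0,0.0276,-0.088],-0.0],[[0.0,0.0398,-0.1077],-0.0],[[0.0,0.0539,-0.1261],-0.0],[[0.0,0.0697,-0.143],-0.0],[[0.0,0.0872,-0.1583],-0.0],[[0.0,0.1061,-0.1717],-0.0],[[0.0,0.1263,-0.1832],-0.0],[[0.0001,0.1475,-0.1926],-0.0],[[0.0001,0.1695,-0.1998],-0.0],[[0.0001,0.1922,-0.2048],-0.0],[[0.0001,0.2152,-0.2075],-0.0],[[0.0001,0.2384,-0.2079],-0.0],[[0.0001,0.2615,-0.206],-0.0]]
```

Emit:
step_arm(deltas=[[[0,0,-0.01],0],[[0,0,-0.01],0],[[0,0,-0.01],0],[[0,0,0.005],0],[[0,0,0.015],0],[[0,0,0.021],0],[[0,0,0.021],0],[[0,0,0.021],0]], fingers=0.62)

```text
clock: 18.1
ee_pos: [0.4546, 0.0825, 0.0729]
orientation: [[0.276, 0.961, 0.0], [0.961, -0.276, -0.0], [0.0, 0.0, -1.0]]
wrist_force: [-0.0, -0.1, -0.5]
width: 0.19
```

Emit:
step_arm(deltas=[[[0,0,0],0],[[0,0,0],0],[[0,0,0],0],[[0,0,0],0]], fingers=1, newtons=20)

```text
clock: 18.6
ee_pos: [0.4551, 0.0824, 0.073]
orientation: [[0.276, 0.961, 0.002], [0.961, -0.276, -0.0], [0.0, 0.002, -1.0]]
wrist_force: [1.7, -0.6, 0.9]
width: 0.12
```

Run:
```python
from mv import *
report()
s,p,R,a=st()
off=p-g2w(-.1308,0,.1145)
w=[]
r=np.hypot(.2308,.024); a0=np.arctan2(.024,.2308)
for ph in np.arange(.1,1.65,.1):
    x=.1-r*np.cos(a0+ph); z=.0905+r*np.sin(a0+ph)
    w.append((g2w(x,0,z)+off,GA))
rows(w)
```

```text
t 18.6 tcp [0.4551 0.0824 0.073 ] g [-0.1306  0.0004  0.073 ] yang-g -0.0 F [ 1.7 -0.6  0.9] M [-0.22 -0.47  0.01] w 0.12 q [-0.06  0.22  1.9  -0.    1.01  0.22]
[[[0.0,0.0035,-0.0229],-0.0],[[0.0,0.0094,-0.0454],-0.0],[[0.0,0.0174,-0.0671],-0.0],[[0.0,0.0276,-0.088],-0.0],[[0.0,0.0398,-0.1077],-0.0],[[0.0,0.0539,-0.1261],-0.0],[[0.0,0.0697,-0.143],-0.0],[[0.0,0.0872,-0.1583],-0.0],[[0.0,0.1061,-0.1717],-0.0],[[0.0001,0.1263,-0.1832],-0.0],[[0.0001,0.1475,-0.1926],-0.0],[[0.0001,0.1695,-0.1998],-0.0],[[0.0001,0.1922,-0.2048],-0.0],[[0.0001,0.2152,-0.2075],-0.0],[[0.0001,0.2384,-0.2079],-0.0],[[0.0001,0.2615,-0.206],-0.0]]
```

Emit:
step_arm(deltas=[[[0,0.0015,-0.0115],0],[[0,0.0035,-0.023],0],[[0,0.006,-0.034],0],[[0,0.0094,-0.0454],0],[[0,0.013,-0.0565],0],[[0,0.0174,-0.0671],0],[[0,0.0174,-0.0671],0]])

```text
clock: 19.48
ee_pos: [0.4711, 0.0776, 0.1406]
orientation: [[0.276, 0.961, 0.0], [0.961, -0.276, -0.0], [-0.0, 0.0, -1.0]]
wrist_force: [0.6, -1.6, -0.5]
width: 0.118
```

Run:
```python
from mv import *
report()
s,p,R,a=st()
off=np.array([0.4551,0.0824,0.073])-g2w(-.1308,0,.1145)
w=[]
r=np.hypot(.2308,.024); a0=np.arctan2(.024,.2308)
for ph in np.arange(.4,1.65,.1):
    x=.1-r*np.cos(a0+ph); z=.0905+r*np.sin(a0+ph)
    w.append((g2w(x,0,z)+off,GA))
rows(w)
```

```text
t 19.48 tcp [0.4711 0.0776 0.1406] g [-0.114   0.0002  0.1406] yang-g -0.0 F [ 0.6 -1.6 -0.5] M [-0.22 -0.13 -0.07] w 0.118 q [-0.07  0.17  1.78 -0.    1.19  0.21]
[[[0.0002,0.0109,-0.0204],-0.0],[[0.0002,0.0231,-0.0401],-0.0],[[0.0002,0.0372,-0.0586],-0.0],[[0.0002,0.0531,-0.0755],-0.0],[[0.0002,0.0705,-0.0907],-0.0],[[0.0002,0.0895,-0.1041],-0.0],[[0.0002,0.1096,-0.1156],-0.0],[[0.0002,0.1308,-0.125],-0.0],[[0.0002,0.1529,-0.1322],-0.0],[[0.0002,0.1755,-0.1372],-0.0],[[0.0002,0.1985,-0.1399],-0.0],[[0.0003,0.2217,-0.1403],-0.0],[[0.0003,0.2448,-0.1384],-0.0]]
```

Emit:
step_arm(deltas=[[[0,0.0109,-0.0204],0],[[0,0.0231,-0.04],0],[[0,0.0372,-0.0586],0],[[0,0.053,-0.0755],0],[[0,0.0705,-0.0907],0],[[0,0.0895,-0.104],0],[[0,0.11,-0.1155],0],[[0,0.131,-0.125],0],[[0,0.153,-0.132],0],[[0,0.1755,-0.1372],0],[[0,0.187,-0.139],0],[[0,0.187,-0.139],0]])

```text
clock: 20.98
ee_pos: [0.6516, 0.0241, 0.2819]
orientation: [[0.278, 0.961, 0.004], [0.961, -0.278, -0.003], [-0.002, 0.005, -1.0]]
wrist_force: [-1.3, -5.2, 10.8]
width: 0.124
```

Run:
```python
from mv import *
report()
p=snap('scene');cv2.imwrite('pics/h5.png',cv2.resize(cv2.cvtColor(p['img'],cv2.COLOR_RGB2BGR)[120:330,220:420],None,fx=2.8,fy=2.8,interpolation=cv2.INTER_CUBIC))
```

```text
t 20.98 tcp [0.6516 0.0241 0.2819] g [ 0.0743 -0.0014  0.2819] yang-g -0.002 F [-1.3 -5.2 10.8] M [-0.97  0.08 -0.05] w 0.124 q [-0.13  0.41  1.11 -0.    1.62  0.15]
```

View pics/h5.png

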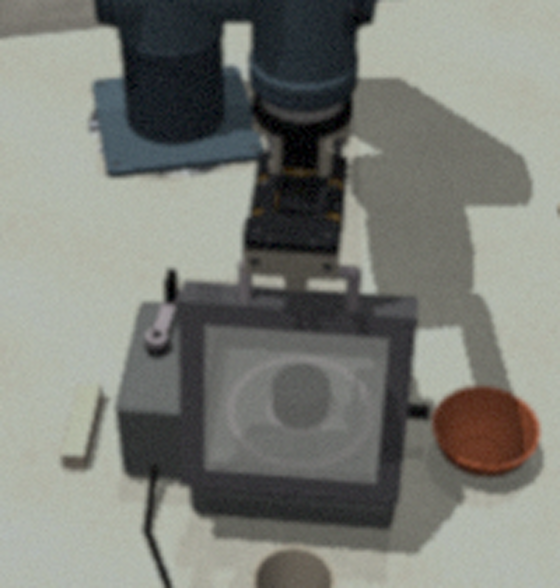

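Emit:
step_arm(deltas=[[[0,0.012,-0.002],0],[[0,0.025,-0.003],0],[[0,0.038,-0.003],0],[[0,0.052,-0.002],0],[[0,0.052,-0.002],0],[[0,0.052,-0.002],0]])

```text
clock: 21.78
ee_pos: [0.7009, 0.0094, 0.2813]
orientation: [[0.278, 0.961, 0.001], [0.961, -0.278, -0.003], [-0.003, 0.001, -1.0]]
wrist_force: [0.8, -6.5, 1.5]
width: 0.121
```

Run:
```python
from mv import *
report()
p=snap('scene');cv2.imwrite('pics/h6.png',cv2.resize(cv2.cvtColor(p['img'],cv2.COLOR_RGB2BGR)[120:330,220:420],None,fx=2.8,fy=2.8,interpolation=cv2.INTER_CUBIC))
for ph in (1.4,1.5,1.6,1.7):
    r=np.hypot(.232,.024);
    def L(a,b): # lid-fixed coords: a forward distance from hinge, b height above hinge (shut)
        an=np.arctan2(b,a)+ph; rr=np.hypot(a,b); return .1-rr*np.cos(an),.0905+rr*np.sin(an)
    out=[]
    for (aa,b,y) in ((.2,.0345,.1),(.2,.0345,-.1),(.231,.024,.045),(.231,.024,-.045)):
        x,z=L(aa,b); out.append(((proj(p,[g2w(x,y,z)])[0]-[220,120])*2.8).round(0).tolist())
    print(ph,out)
```

```text
t 21.77 tcp [0.7009 0.0094 0.2813] g [ 0.1257 -0.002   0.2813] yang-g -0.002 F [ 0.8 -6.5  1.5] M [-1.07 -0.24 -0.03] w 0.121 q [-0.14  0.51  0.95 -0.    1.68  0.14]
1.4 [[416.0, 323.0], [175.0, 308.0], [352.0, 281.0], [243.0, 274.0]]
1.5 [[416.0, 342.0], [172.0, 326.0], [351.0, 300.0], [240.0, 293.0]]
1.6 [[415.0, 362.0], [169.0, 346.0], [350.0, 322.0], [237.0, 315.0]]
1.7 [[415.0, 385.0], [166.0, 368.0], [348.0, 347.0], [234.0, 339.0]]
```

View pics/h6.png

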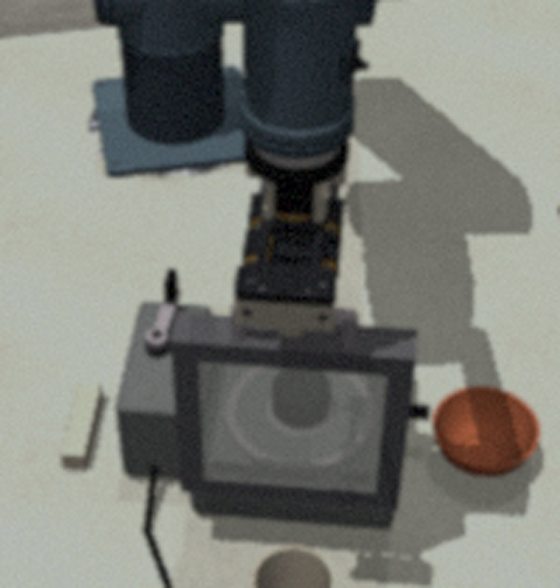

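Emit:
step_arm(deltas=[[[0,0,0],0],[[0,0,0],0],[[0,0,-0.02],0],[[0,0,-0.05],0],[[0,0,-0.08],0],[[0,0,-0.08],0]], fingers=0.4)

```text
clock: 22.58
ee_pos: [0.7015, 0.0122, 0.3634]
orientation: [[0.276, 0.961, 0.005], [0.961, -0.276, -0.0], [0.001, 0.005, -1.0]]
wrist_force: [0.4, -0.3, -0.6]
width: 0.3
```

Run:
```python
from mv import *
report()
rows([(g2w(-.03,-.02,.36),GA+.7)])
```

```text
t 22.57 tcp [0.7015 0.0122 0.3634] g [0.1255 0.0008 0.3634] yang-g 0.0 F [ 0.4 -0.3 -0.6] M [-0.01 -0.   -0.03] w 0.3 q [-0.14  0.52  0.74  0.    1.87  0.14]
[[[-0.0208,-0.1555,0.0034],-0.7]]
```

Emit:
step_arm(deltas=[[[-0.01,-0.05,0],-0.18],[[-0.02,-0.1,0],-0.36],[[-0.02,-0.155,0],-0.54],[[-0.02,-0.155,0],-0.7],[[-0.02,-0.155,0.05],-0.7],[[-0.02,-0.155,0.1],-0.7],[[-0.02,-0.155,0.1],-0.7],[[-0.02,-0.155,0.1],-0.7]], fingers=-0.8)

```text
clock: 23.58
ee_pos: [0.5468, 0.0354, 0.2619]
orientation: [[-0.408, 0.913, 0.001], [0.913, 0.408, -0.0], [-0.0, 0.001, -1.0]]
wrist_force: [-0.1, -0.4, 0.1]
width: 0.897
```

Run:
```python
from mv import *
report()
p=snap('wrist','k1.png'); im=cv2.imread('pics/k1.png')
uv=proj(p,[g2w(0,0,.104),g2w(0,0,.064)]); print(uv)
t=np.linspace(0,6.28,60)
for c in proj(p,[g2w(.027*np.cos(k),.027*np.sin(k),.104) for k in t]): cv2.circle(im,tuple(int(v) for v in c),1,(0,0,255),-1)
for c in proj(p,[g2w(.075*np.cos(k),.075*np.sin(k),.064) for k in t]): cv2.circle(im,tuple(int(v) for v in c),1,(0,255,0),-1)
cv2.imwrite('pics/k1b.png',im)
for r in nets.regions_of(p,'cap')[:2]: print(r['score'],r['extent'])
q=snap('top');cv2.imwrite('pics/k1t.png',cv2.resize(cv2.cvtColor(q['img'],cv2.COLOR_RGB2BGR)[100:320,200:440],None,fx=2.5,fy=2.5))
```

```text
t 23.57 tcp [0.5468 0.0354 0.2619] g [-0.0296 -0.0196  0.2619] yang-g 0.7 F [-0.1 -0.4  0.1] M [-0.04 -0.12 -0.03] w 0.897 q [-0.14  0.22  1.42  0.    1.5  -0.56]
[[352.95827604 220.42429606]
 [349.38974158 211.20409185]]
0.6 [322.8, 185.4, 63.1, 65.9]
0.57 [22.8, 319.3, 57.2, 23.2]
```

View pics/k1b.png

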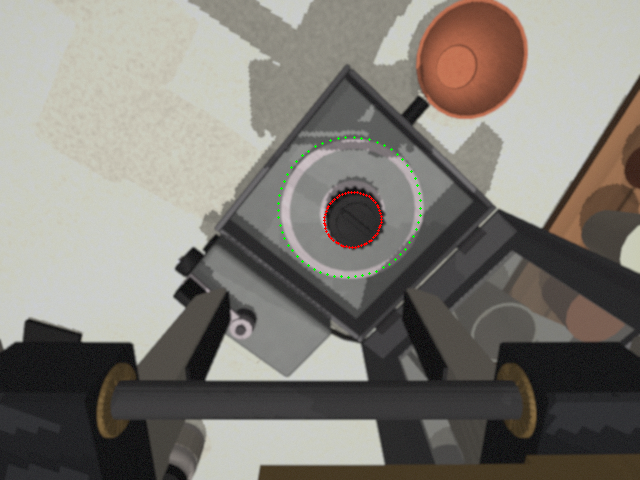

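View pics/k1t.png

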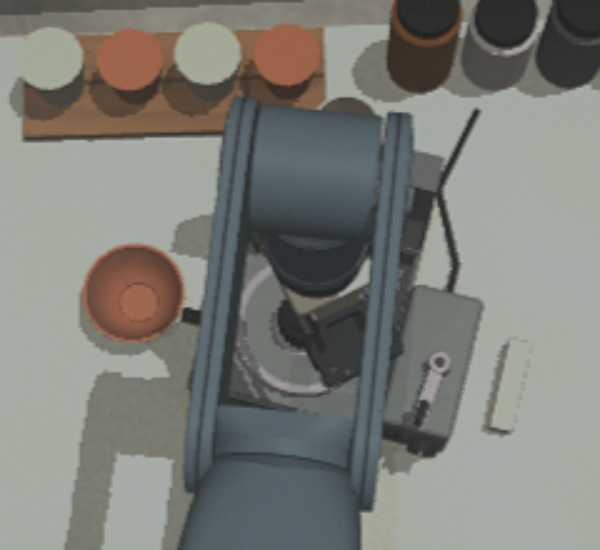

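Run:
```python
from mv import *
rows([(g2w(0,0,.12),GA+.7),(g2w(0,0,.048),GA+.7)])
```

```text
[[[-0.0035,0.0345,0.143],-0.0],[[-0.0035,0.0345,0.215],-0.0]]
```

Emit:
step_arm(deltas=[[[-0.0035,0.035,0.04],0],[[-0.0035,0.035,0.09],0],[[-0.0035,0.035,0.14],0],[[-0.0035,0.035,0.16],0],[[-0.0035,0.035,0.18],0],[[-0.0035,0.035,0.19],0],[[-0.0035,0.035,0.19],0]])

```text
clock: 24.6
ee_pos: [0.5801, 0.0463, 0.0711]
orientation: [[-0.408, 0.913, 0.0], [0.913, 0.408, -0.0], [-0.0, 0.0, -1.0]]
wrist_force: [-0.3, -0.7, 0.8]
width: 0.902
```

Run:
```python
from mv import *
report()
p=snap('wrist','k2.png')
p=snap('scene');cv2.imwrite('pics/k2s.png',cv2.resize(cv2.cvtColor(p['img'],cv2.COLOR_RGB2BGR)[120:330,220:420],None,fx=2.8,fy=2.8,interpolation=cv2.INTER_CUBIC))
```

```text
t 24.6 tcp [0.5801 0.0463 0.0711] g [-0.0006  0.0002  0.0711] yang-g 0.7 F [-0.3 -0.7  0.8] M [ 0.   -0.17  0.03] w 0.902 q [-0.11  0.42  1.62  0.    1.1  -0.53]
```

View pics/k2.png

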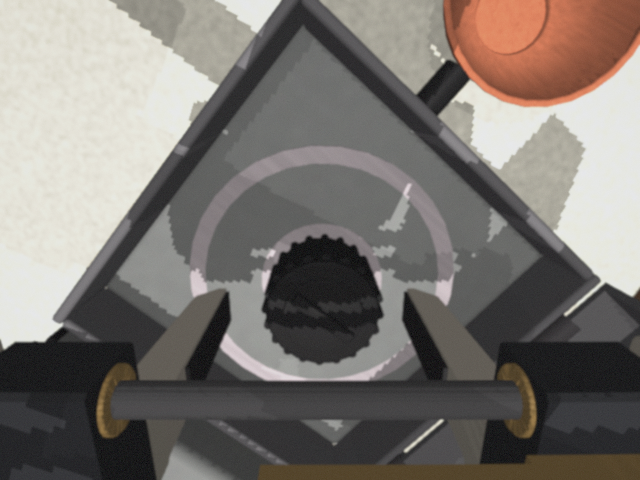

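View pics/k2s.png

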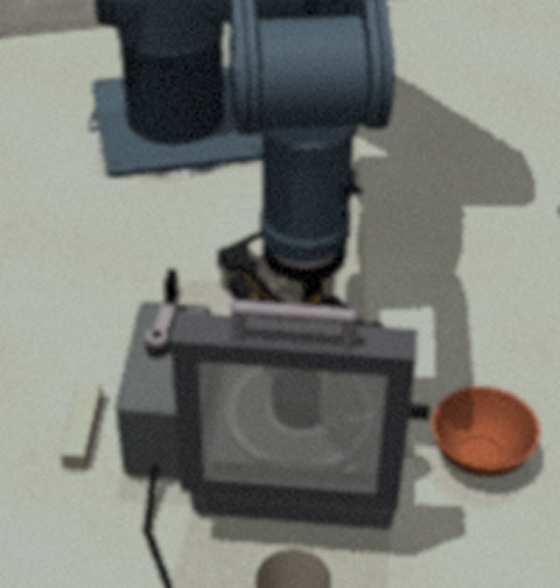

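Emit:
step_arm(deltas=[[[0,0.0025,0.01],0],[[0,0.0025,0.018],0],[[0,0.0025,0.023],0],[[0,0.0025,0.023],0]])

```text
clock: 25.2
ee_pos: [0.5814, 0.0474, 0.0471]
orientation: [[-0.408, 0.913, -0.001], [0.913, 0.408, 0.0], [0.001, -0.001, -1.0]]
wrist_force: [0.0, 0.3, 0.2]
width: 0.903
```

Emit:
step_arm(deltas=[[[0,0,0],0],[[0,0,0],0],[[0,0,0],0],[[0,0,0],0],[[0,0,0],0],[[0,0,0],0]], fingers=1, newtons=15)

```text
clock: 25.95
ee_pos: [0.5823, 0.0474, 0.048]
orientation: [[-0.408, 0.913, 0.001], [0.913, 0.408, 0.0], [-0.0, 0.001, -1.0]]
wrist_force: [1.1, 0.7, 1.4]
width: 0.576
```

Run:
```python
from mv import *
report()
s,p,R,a=st(); print('F tool',np.array(s['wrist_force'])@R)
p=snap('wrist','k3.png')
```

```text
t 25.95 tcp [0.5823 0.0474 0.048 ] g [0.0012 0.0018 0.048 ] yang-g 0.7 F [1.1 0.7 1.4] M [ 0.09 -0.33 -0.02] w 0.576 q [-0.11  0.45  1.64  0.    1.06 -0.53]
F tool [ 0.21476336  1.25102303 -1.43714294]
```

View pics/k3.png

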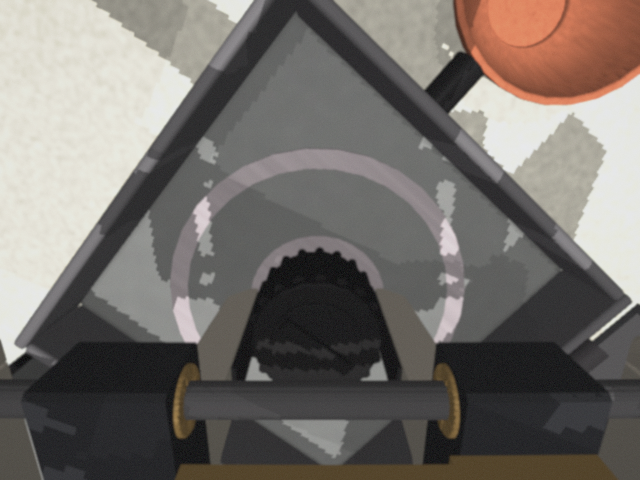

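Emit:
step_arm(deltas=[[[0,0,0],0],[[0,0,0],0],[[0,0,0],-0.06],[[0,0,0],-0.12],[[0,0,0],-0.18],[[0,0,0],-0.22],[[0,0,0],-0.22]], newtons=30)

```text
clock: 26.88
ee_pos: [0.5815, 0.0479, 0.0478]
orientation: [[-0.595, 0.803, -0.001], [0.803, 0.595, 0.001], [0.001, 0.0, -1.0]]
wrist_force: [-0.9, 2.5, 2.6]
width: 0.578
```

Run:
```python
from mv import *
report()
p=snap('wrist','k4.png')
```

```text
t 26.88 tcp [0.5815 0.0479 0.0478] g [0.0004 0.0021 0.0478] yang-g 0.917 F [-0.9  2.5  2.6] M [ 0.53 -0.09 -1.01] w 0.578 q [-0.11  0.45  1.64  0.    1.06 -0.75]
```

View pics/k4.png

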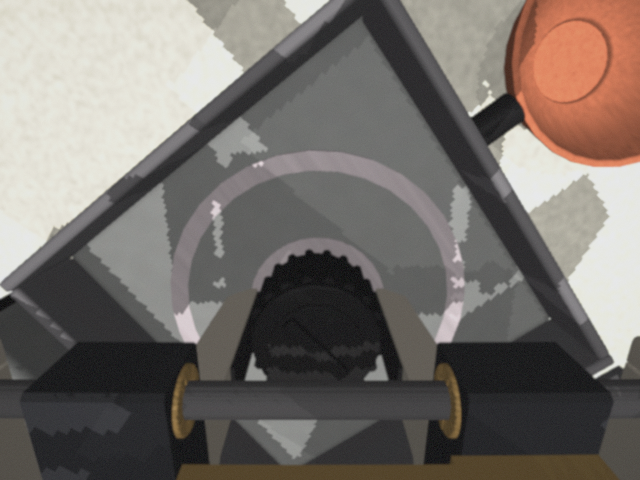

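Emit:
step_arm(deltas=[[[0,0,0],0.08],[[0,0,0],0.16],[[0,0,-0.0005],0.24],[[0,0,-0.001],0.32],[[0,0,-0.0015],0.4],[[0,0,-0.0015],0.4]])

```text
clock: 27.68
ee_pos: [0.5819, 0.0475, 0.0489]
orientation: [[-0.239, 0.971, -0.0], [0.971, 0.239, -0.0], [0.0, -0.0, -1.0]]
wrist_force: [1.2, 2.0, -0.4]
width: 0.579
```

Run:
```python
from mv import *
report()
p=snap('wrist','k5.png')
```

```text
t 27.68 tcp [0.5819 0.0475 0.0489] g [0.0008 0.0018 0.0489] yang-g 0.521 F [ 1.2  2.  -0.4] M [ 0.35 -0.46 -0.08] w 0.579 q [-0.11  0.45  1.64 -0.    1.06 -0.35]
```

View pics/k5.png

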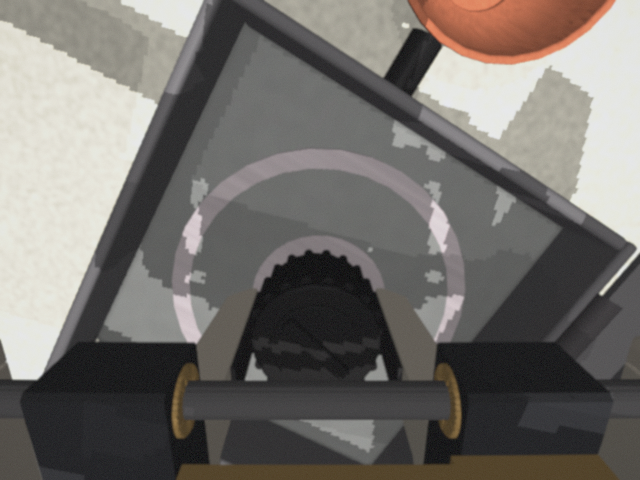

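Emit:
step_arm(deltas=[[[0,0,-0.0005],0.13],[[0,0,-0.001],0.26],[[0,0,-0.0016],0.39],[[0,0,-0.0022],0.52],[[0,0,-0.003],0.65],[[0,0,-0.0035],0.78],[[0,0,-0.0035],0.8],[[0,0,-0.0035],0.8]])

```text
clock: 28.72
ee_pos: [0.5831, 0.048, 0.0526]
orientation: [[0.53, 0.848, 0.002], [0.848, -0.53, 0.001], [0.002, 0.002, -1.0]]
wrist_force: [4.8, 4.7, -3.4]
width: 0.582
```

Run:
```python
from mv import *
report()
p=snap('wrist','k6.png')
```

```text
t 28.73 tcp [0.5831 0.048  0.0526] g [0.0019 0.0026 0.0526] yang-g -0.279 F [ 4.8  4.7 -3.4] M [ 0.7  -0.96 -0.06] w 0.582 q [-0.11  0.44  1.63  0.    1.06  0.45]
```

View pics/k6.png

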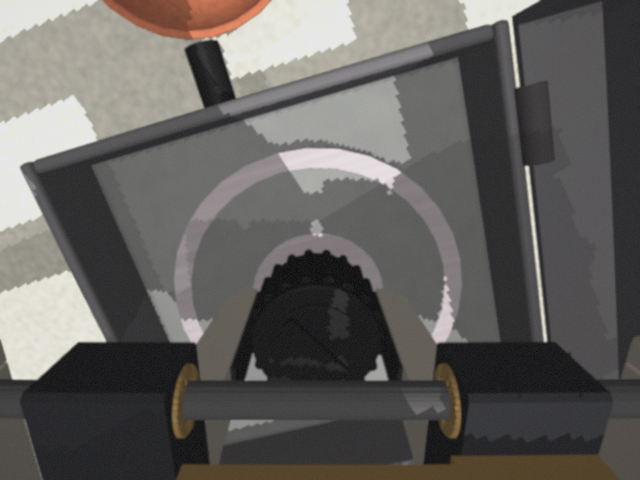

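Emit:
step_arm(deltas=[[[0.001,0,0],0.13],[[0.001,0,0],0.26],[[0.001,0,-0.0005],0.39],[[0.001,0,-0.001],0.52],[[0.001,0,-0.0015],0.65],[[0.001,0,-0.002],0.78],[[0.001,0,-0.002],0.8],[[0.001,0,-0.002],0.8]])

```text
clock: 29.78
ee_pos: [0.5838, 0.0476, 0.0552]
orientation: [[0.977, 0.212, 0.003], [0.212, -0.977, -0.001], [0.002, 0.002, -1.0]]
wrist_force: [4.8, -0.7, -0.6]
width: 0.579
```

Run:
```python
from mv import *
report()
p=snap('wrist','k7.png')
```

```text
t 29.77 tcp [0.5838 0.0476 0.0552] g [0.0027 0.0024 0.0552] yang-g -1.077 F [ 4.8 -0.7 -0.6] M [-0.22 -1.04 -0.01] w 0.579 q [-0.11  0.44  1.63 -0.    1.07  1.25]
```

View pics/k7.png

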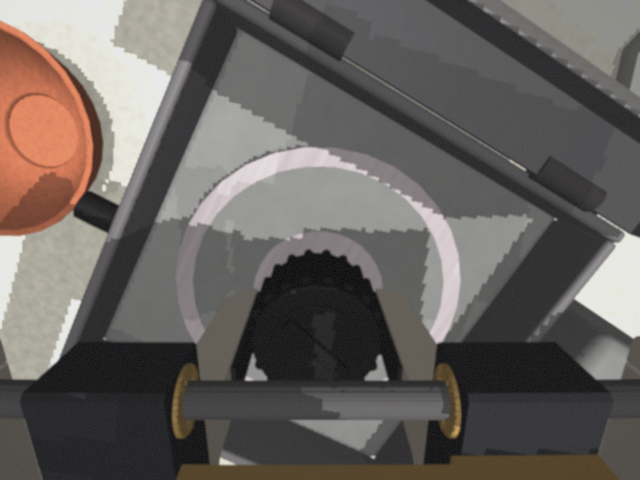

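Emit:
step_arm(deltas=[[[0.001,0,-0.002],0],[[0.001,0,-0.004],0],[[0.001,0,-0.006],0],[[0.001,0,-0.008],0]])

```text
clock: 30.32
ee_pos: [0.5837, 0.0476, 0.0625]
orientation: [[0.977, 0.212, 0.0], [0.212, -0.977, -0.001], [-0.0, 0.001, -1.0]]
wrist_force: [4.7, -3.6, -3.8]
width: 0.579
```

Emit:
step_arm(deltas=[[[0,0,-0.005],0],[[0,0,-0.01],0],[[0,0,-0.015],0],[[0,0,-0.02],0],[[0,0,-0.025],0],[[0,0,-0.025],0]])

```text
clock: 31.08
ee_pos: [0.5838, 0.0485, 0.0884]
orientation: [[0.978, 0.209, 0.001], [0.209, -0.978, -0.0], [0.001, 0.0, -1.0]]
wrist_force: [-0.6, -0.1, -0.9]
width: 0.577
```

Run:
```python
from mv import *
report()
p=snap('wrist','k8.png')
```

```text
t 31.07 tcp [0.5838 0.0485 0.0884] g [0.0023 0.0033 0.0884] yang-g -1.08 F [-0.6 -0.1 -0.9] M [-0.02  0.03  0.05] w 0.577 q [-0.11  0.41  1.59  0.    1.14  1.25]
```

View pics/k8.png

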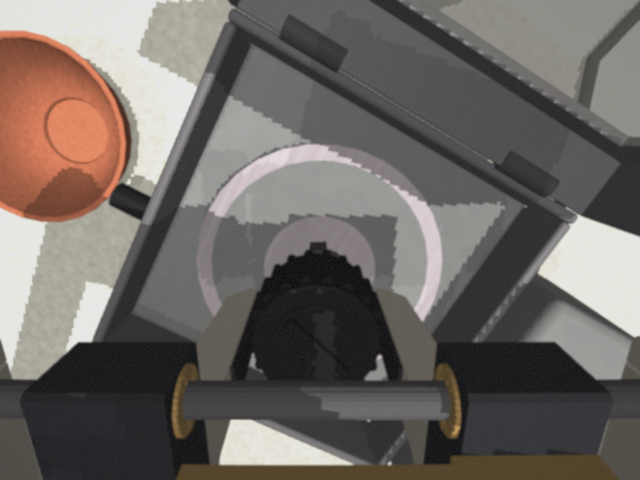

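Emit:
step_arm(deltas=[[[0,0,-0.012],0],[[0,0,-0.024],0],[[0,0,-0.036],0],[[0,0,-0.048],0],[[0,0,-0.056],0],[[0,0,-0.06],0],[[0,0,-0.06],0],[[0,0,-0.06],0],[[0,0,-0.06],0]])

```text
clock: 32.25
ee_pos: [0.5831, 0.0485, 0.1473]
orientation: [[0.978, 0.209, -0.001], [0.209, -0.978, 0.0], [-0.001, -0.0, -1.0]]
wrist_force: [1.0, -0.5, -0.2]
width: 0.579
```

Run:
```python
from mv import *
report()
p=snap('wrist','k9.png')
p=snap('scene');print([r['score'] for r in nets.regions_of(p,'cap')[:1]]);cv2.imwrite('pics/k9s.png',cv2.resize(cv2.cvtColor(p['img'],cv2.COLOR_RGB2BGR)[120:360,180:480],None,fx=2.5,fy=2.5,interpolation=cv2.INTER_CUBIC))
im=p['img']
```

```text
t 32.25 tcp [0.5831 0.0485 0.1473] g [0.0018 0.0031 0.1473] yang-g -1.08 F [ 1.  -0.5 -0.2] M [ 0.02 -0.02  0.01] w 0.579 q [-0.11  0.35  1.51  0.    1.27  1.25]
[0.66]
```

View pics/k9.png

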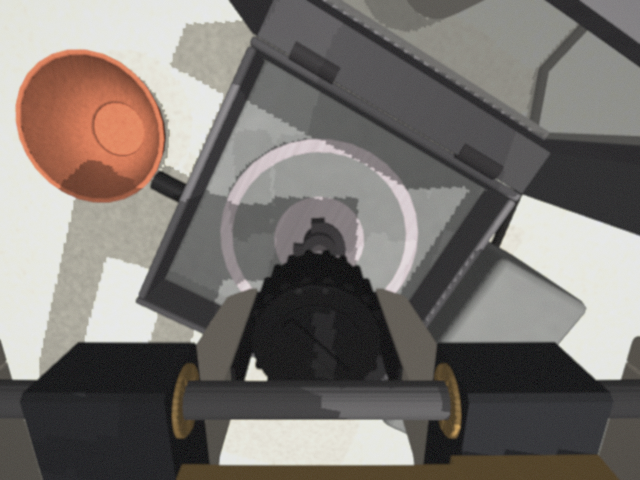

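View pics/k9s.png

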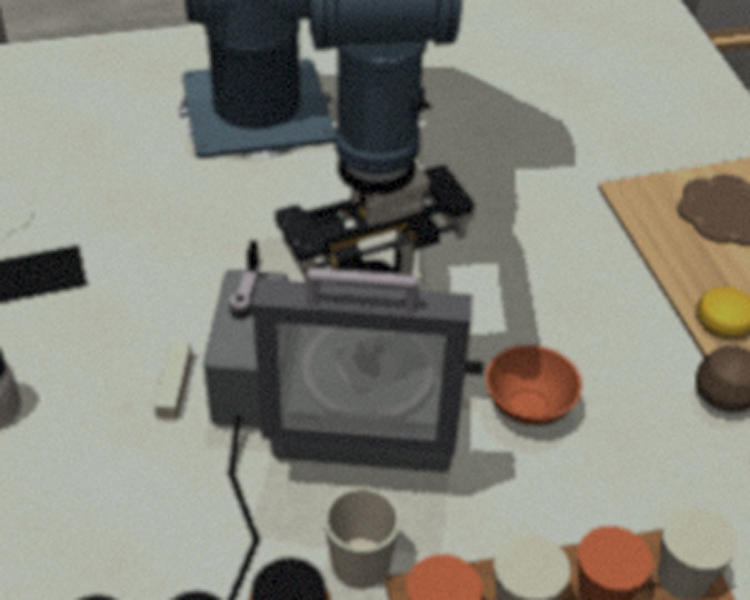

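Emit:
step_arm(deltas=[[[0,0,0],0],[[0,0,0],0],[[0,0,0],0],[[0,0,0],0]])

```text
clock: 32.9
ee_pos: [0.5835, 0.0484, 0.1478]
orientation: [[0.978, 0.209, 0.0], [0.209, -0.978, -0.0], [0.0, 0.0, -1.0]]
wrist_force: [-0.0, 0.8, -1.3]
width: 0.578
```

Run:
```python
from mv import *
report(); print(np.abs(bot.sense()['joint_vel']).max()); print(ticket.sign_off())
```

```text
t 32.9 tcp [0.5835 0.0484 0.1478] g [0.0021 0.0031 0.1478] yang-g -1.08 F [-0.   0.8 -1.3] M [ 0.    0.04 -0.02] w 0.578 q [-0.11  0.35  1.51 -0.    1.27  1.25]
0.0023018684497722068
the job is handed in; nothing more can be done
None
```

The job is done and handed in at 32.9 s. The latch is swung clear to about 1.4 rad, and the lid stands upright by itself at about 1.6 rad.

**Thread:** it is left-handed. Turning anticlockwise hit the stop at about 1 N m. Turning clockwise was easy, and the cap came free after about 1.9 rad of turn.

**Last checks:** the cap is gripped firmly (jaw opening steady at 53–54 mm) and held upright, still and clear of the spindle. It is about 10 cm above its seat, judged from the tool's rise of 100 mm and the cap showing no slide in the fingers. The wrist force is only about its weight. The bowl, dressing stick and cup looked undisturbed in the last picture; I did not compare the other bystanders one by one.

**What went wrong or disagreed:**
- **Latch and handle grips:** the first latch grip slipped off the tab, and the first handle grip shut just above the bar. The real fingertips sit about 25 mm behind the stated TCP, so I gripped lower and both then worked.
- **Sideways force:** it reached about 7 N while unscrewing, because the gripper was a few millimetres off the spindle axis. It was gone once the cap was free.

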